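# Stamp the steel tag with the marking punch

### The job

Take the square-handled marking punch out of its stand, set its foot in the round field of the tag on the sprung stamping nest, and press it down squarely with a steady 13 N for about two seconds. Then lift it straight off without dragging its foot out of the field, and put it back upright and fully home in its empty hole of the stand. Press the tag with nothing but the punch, and leave the slim punch and everything else where it is.

Things in the scene. Friction and masses are not known exactly. Their poses are not given: they have to be found in the camera images.
- punch: steel marking punch, about 250 g, 96 mm tall, upright; origin at the centre of the foot's flat face, z up its axis. Going up: round foot 10 mm across to 14 mm, round shank 18 mm across to 40 mm, round collar 34 mm across to 46 mm, square handle 22 x 22 mm (faces along x and y) to 96 mm. At first it hangs by its collar in one of the stand's holes, foot 4 mm above the bench
- punch_grip (a point): centre of the punch's square handle, on its axis, 71 mm above the foot's face; axes as the punch's
- punch_foot (a point): centre of the foot's flat lower face. While it touches the tag it must stay within 5 mm of the field's axis, and the punch within 7 degrees of upright. The mark takes when the punch presses with 10 to 17 N for a full second without a break; 22 N spoils it
- slim_center (a point): middle of the slim centre punch in the other hole: round handle 12 mm across, collar 28 mm, 80 mm tall; to be left alone
- stand: fixed dark steel block, 70 mm (x) by 160 mm (y), 44 mm high, origin under its centre; two upright through holes 22 mm across with a 2 mm chamfer, 45 mm either side of the centre along its y. A punch is home when its collar rests on the block's top (foot 4 mm above the bench)
- stand_hole0 (a point): centre of the mouth of the hole at the block's -y end, at its top (44 mm above the bench)
- stand_hole1 (a point): centre of the mouth of the hole at the block's +y end, at its top
- nest: fixed stamping nest: base plate 130 (x) x 90 (y) x 12 mm, origin under its centre; on it a round housing with a height screw, above this a level sprung anvil 66 x 50 mm carrying the steel tag, 60 (x) x 44 (y) mm. The anvil gives straight down by up to 10 mm: about 1 N to start it, then 4 N per mm; it springs back
- field (a point): point on the upright axis of the tag's round field, fixed at 58 mm above the bench, the lowest the tag's top can stand. The field is a plain aluminium disc 21 mm across, flush in the middle of the tag. The tag's top really stands 0 to 26 mm above this point, as the height screw was left: this is not measured and must be felt for
- mark (a joint): depth of the mark (m): 0 unmarked, 0.002 fully pressed. Under more than 6 N the field sinks slowly into the tag (about 6 mm/s at 13 N) and stays down
- tape: bystander, loose: roll of masking tape, 90 mm across, 24 mm high, origin under its centre
- carton: bystander, loose: white carton 60 x 150 x 35 mm, origin under its centre
- brush: bystander, loose: hand brush lying down
- hammer: bystander, loose: hammer lying down
- spray: bystander, loose: grey spray can, 60 mm across, 170 mm tall
- offcut: bystander, loose: offcut of rectangular steel tube, 50 x 30 x 30 mm, lying along its x
- blanks: bystander, loose: stack of blank steel tags, 60 x 44 x 12 mm
Mind the look-alikes: they are no part of the job. Leave any red look-alike of the punch alone.

How it is judged:
By the outcome, as a careful person would: the job done as asked, in the order asked, and still so for the second after the job is handed in, with the robot touching nothing.
It also fails if it takes over 64 s, if anything falls off the work surface, if the arm or the gripper's body presses on something with over 40 N, if the wrist force passes 120 N, or if a joint passes its speed limit or range.

### The arm

A 6-joint arm with a two-finger parallel gripper is mounted at the origin on the work surface. World frame = base frame: x ahead of the robot, y to its left, z up, the work surface at z = 0. Lengths are in m, angles in degrees, forces in N, time in s.
With the tool pointing down it reaches from about 0.3 to 0.775 m from the base axis. Payload 14.6 kg.
Tool frame: the origin (TCP) lies at the very end of the fingers, on their centre line; the grasp point (between the pads) lies 19 mm behind it (tcp_to_grasp is the distance from the TCP to the grasp point, in m); z points along the fingers, y is the direction in which the jaws open and shut (so a half turn about z gives the same grasp; the last joint's range is limited). The gripper opens to 85 mm and grips with 20 to 120 N. Pads are 22 mm wide; open, the fingers measure 114 mm over their backs; the gripper's body (76 mm by 85 mm) begins 54 mm behind the grasp point. The pads swing forward as they close: fully open they stand 13 mm farther back than shut.
Start: joints at [68.721, 17.183, 87.147, -0, 75.671, -3.816], TCP at [0.165, 0.525, 0.231] pointing down, gripper open.
Joint ranges: [-173.82, 173.82], [-45.26, 126.66], [13.44, 144.39], [-59.66, 239.66], [0, 175.72], [-146.38, 146.38]. Speed limits (degrees/s): [127.2, 127.2, 147.25, 180, 180, 180].

### API

Orientations are given as a 3x3 rotation matrix whose columns are the frame's x, y, z axes.
In Python, from station import get_state, read_camera, job_done, tcp_to_grasp gives the robot as it stands.
- The arm moves only by the tool move_arm, never from a script. Its arguments are lists of equal length, an entry for each row: "offset": the shift along the tool's x, y, z in units of 50 mm (1.0 is 50 mm), a list of three; "rotation": the turn, a rotation vector about the tool's x, y, z in units of 6 degrees (1.0 is 6 degrees), a list of three; "gripper": the opening, from 0 (shut) to 1 (fully open). A call has 1 to 12 rows; each row is the pose to reach, as a shift and turn from the pose commanded when the call began, along the tool's axes at that moment; what a row does not reach only later rows make up. A row lasts 1/10 s, in which the tool goes at most 50 mm and 8.59 degrees, less where a joint would pass 70% of its speed; a pose out of reach is approached as far as the arm can. A call with a gripper value outside its range is refused whole. The fingers move at their own pace and stop on an object; "force" is the grip in N (left out, the last holds). Time passes only in rows, so rows that repeat a pose let the fingers close. It gives the time, the measured TCP pose, the force and the opening at its end, in the units of the state.
- get_state(): the state, without advancing time (a new reading comes with each control period).
- read_camera(name): name is "side" or "top"; returns a dict with "img" (420x560x3 uint8, red, green, blue), "range_z" (420x560 float32, m along the optical axis (not along the pixel's ray), 0 where there is no reading), "mtx" (3x3 intrinsics, pixels), "rvec" (rotation vector, rad) and "tvec" (3), from world to camera coordinates, as OpenCV has them. Camera axes: x right, y down, z forward; pixel columns grow to the right and rows downward; lengths in m; the calibration is good to about 2 mm. A picture is of the moment at which its call begins.
- job_done(): hands the job in, once; it reports no verdict.
The state is a dict: "time_s": time; "joints": joint angles; "joint_vel": joint speeds; "effort": joint torques, N m; "tool_pos": TCP position; "orientation": TCP orientation; "wrist_force": force on the tool from outside, world axes, zero at the start; "torque": the same for the moment, N m; "grip_width": finger opening in m.
Only numpy, scipy, OpenCV 4.12 (cv2) and the standard library are available. Lean on these libraries where they do the work, as an engineer would, in place of code of your own. Each camera call takes 0.05 s, during which the arm holds its last target. There are 200 camera calls.

## Working session

There is one attempt and no reset: what is moved stays moved. The work goes in short steps, Python scripts to look and compute and a tool call to move; the robot and the scene stay as the last step left them, time stands still between calls to the robot, and variables do not carry over. Pictures are saved under pics/ and viewed, about 8 in all and at most 12, crops included, and the job is handed in when it is done.

Besides the shell and the picture viewer there is one more tool, called after "Call:" by a JSON object that holds its "fn" and its "kwargs". move_arm: Moves the arm, as the interface text tells. Its arguments: {"type":"object","properties":{"offset":{"type":"array","items":{"type":"array","items":{"type":"number"}}},"rotation":{"type":"array","items":{"type":"array","items":{"type":"number"}}},"gripper":{"type":"array","items":{"type":"number"}},"force":{"type":"number"}},"required":["offset","rotation","gripper"]}

```bash
mkdir -p pics; ls; cat > h.py <<'E'
import numpy as np, cv2
from station import *
def cam(n):
    c=read_camera(n); R=cv2.Rodrigues(np.array(c["rvec"],float))[0]; t=np.array(c["tvec"],float).ravel(); return c,R,t,np.array(c["mtx"])
def ray(u,v,z,R,t,K):
    o=-R.T@t; d=R.T@np.linalg.inv(K)@np.array([u,v,1.]); return o+d*(z-o[2])/d[2]
def cloud(c,R,t,K):
    Z=c["range_z"]; v,u=np.mgrid[:Z.shape[0],:Z.shape[1]]
    P=np.stack([(u-K[0,2])/K[0,0]*Z,(v-K[1,2])/K[1,1]*Z,Z],-1)
    W=(P-t)@R; W[Z==0]=np.nan; return W
def save(n,img,s=1.0): cv2.imwrite("pics/"+n,cv2.resize(img[...,::-1],None,fx=s,fy=s,interpolation=cv2.INTER_CUBIC))
E
python3 - <<'E'
from h import *
s=get_state(); print(s, tcp_to_grasp)
for n in("side","top"):
    c,R,t,K=cam(n); save(n+"0.png",c["img"],1.4); print(n,-R.T@t,K.tolist())
    np.savez(n+".npz",W=cloud(c,R,t,K),img=c["img"],R=R,t=t,K=K)
E
```

```text
pics
{'time_s': 0.0, 'joints': array([ 6.87189570e+01,  1.72171407e+01,  8.71813261e+01, -1.80775340e-03,
        7.56717001e+01, -3.81714597e+00]), 'joint_vel': array([ 0.00514402, -0.08856155,  0.00301622, -0.07318264,  0.00626366,
        0.00408521]), 'effort': array([-7.85469456e-04, -5.43501663e+01, -3.61799240e+01, -5.28881890e-05,
        4.08555614e-03,  7.49260221e-05]), 'tool_pos': array([0.16498936, 0.52441156, 0.23069927]), 'orientation': array([[-9.53908579e-01,  3.00097067e-01, -4.15990210e-04],
       [ 3.00097351e-01,  9.53907885e-01, -1.15223125e-03],
       [ 5.10351227e-05, -1.22396083e-03, -9.99999250e-01]]), 'wrist_force': array([-0.22500558, -0.48755407,  0.78787813]), 'torque': array([0.04943862, 0.03520425, 0.00965023]), 'grip_width': 0.08579753466781873} 0.0187
side [0.16325542 1.03100127 0.7181699 ] [[512.195076770555, 0.0, 284.93508757587], [0.0, 512.195076770555, 201.76084621882313], [0.0, 0.0, 1.0]]
top [0.27700084 0.00615592 1.74522313] [[542.3489561827578, 0.0, 276.78617151668624], [0.0, 542.3489561827578, 213.1938397638805], [0.0, 0.0, 1.0]]
```

View pics/side0.png

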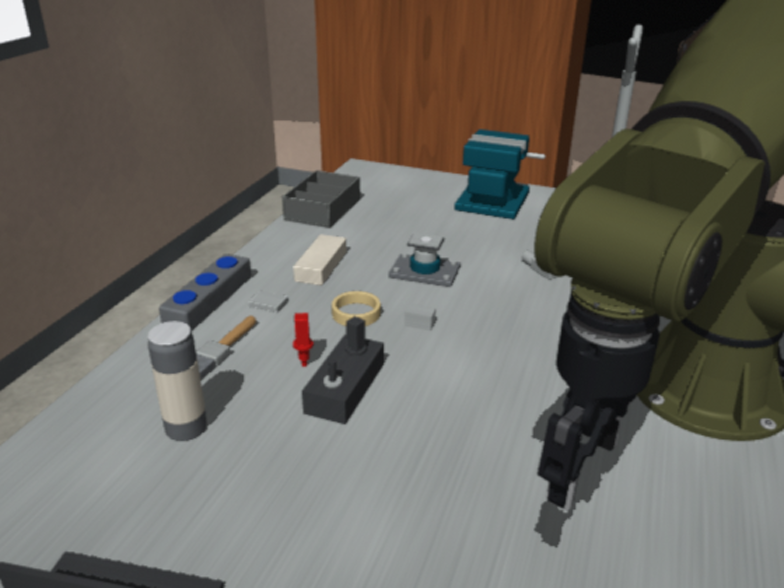

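View pics/top0.png

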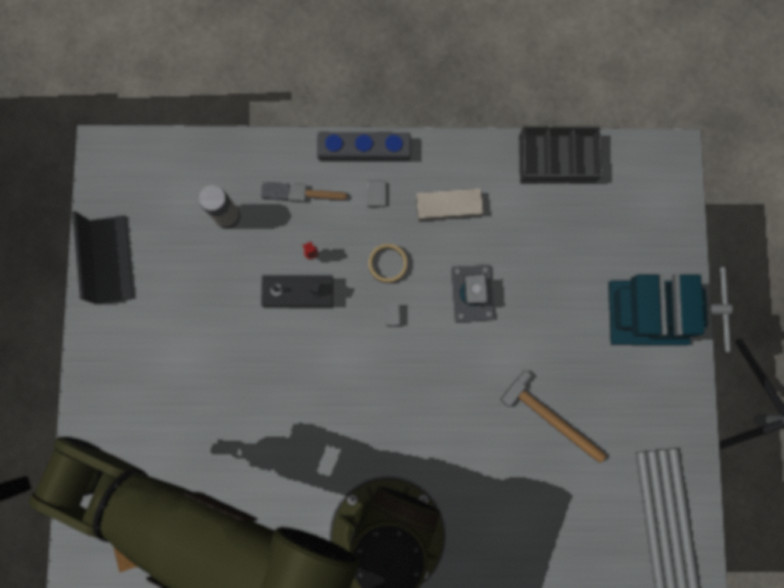

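The side view shows the stand near px (345,378) in the enlarged picture. The dark square-handled punch is in its far hole at (356,335), the slim one is in the near hole, and the nest is at (425,260). The top view shows the stand at (298,291), the punch at (322,291) and the nest at (474,293). I'll measure these from the range data.

```bash
python3 - <<'E'
from h import *
def rect(p):
    r=cv2.minAreaRect((p[:,:2]*1000).astype(np.float32)); return np.round(r[0],1),np.round(r[1],1),round(r[2],1)
for n in("top","side"):
    d=np.load(n+".npz"); W=d["W"]; 
    def sel(x0,x1,y0,y1,z0,z1):
        m=(W[...,0]>x0)&(W[...,0]<x1)&(W[...,1]>y0)&(W[...,1]<y1)&(W[...,2]>z0)&(W[...,2]<z1); return W[m]
    R,t,K=d["R"],d["t"],d["K"]
    if n=="top": print("stand",ray(298/1.4,291/1.4,.044,R,t,K),"nest",ray(474/1.4,293/1.4,.07,R,t,K))
    for nm,b in dict(standtop=(.4,.7,.05,.3,.038,.05),punch=(.4,.7,.05,.3,.085,.11),slim=(.4,.7,.1,.3,.06,.083),plate=(.4,.7,-.25,-.05,.008,.018),tag=(.4,.7,-.25,-.05,.05,.095),bench=(.35,.42,-.05,.2,-.02,.02)).items():
        p=sel(*b)
        if len(p)>3: print(n,nm,len(p),rect(p),np.round(np.median(p,0)*1000,1),np.round(np.percentile(p[:,2],[5,50,95])*1000,1))
d=np.load("top.npz"); save("topcrop.png",d["img"][165:240,170:370],4)
d=np.load("side.npz"); save("sidecrop.png",d["img"][150:310,200:340],4)
E
```

```text
stand [0.54038156 0.20439227 0.044     ] nest [ 0.53377424 -0.19152888  0.07      ]
top standtop 860 (array([575.3, 210.5]), array([136.6, 159.2]), 0.3) [539.8 211.3  44.6] [39.3 44.6 49.3]
top punch 122 (array([589.3, 200.6]), array([105.8, 110.8]), 84.2) [549.9 172.1  96.7] [ 86.2  96.7 104.9]
top slim 30 (array([580.4, 200.8]), array([104.8,  95.5]), 85.9) [540.3 174.7  73.7] [62.4 73.7 81.3]
top plate 809 (array([ 550.7, -150.4]), array([198.8, 298. ]), 90.0) [ 527.5 -176.2   11.7] [ 8.3 11.7 17.1]
top tag 335 (array([ 542.9, -193.7]), array([67.7, 50.4]), 4.1) [ 542.  -192.5   75.7] [68.7 75.7 83.8]
top bench 1681 (array([385. ,  75.7]), array([248.4,  69.9]), 90.0) [385.   76.8   0.9] [-6.3  0.9  7.6]
side standtop 1351 (array([577.3, 210.3]), array([138.1, 164.7]), 0.5) [537.7 223.1  45.5] [41.1 45.5 48.4]
side punch 246 (array([589.7, 204.9]), array([108. , 111.2]), 85.4) [551.5 175.8  96.4] [ 85.9  96.4 102.4]
side slim 252 (array([586.4, 206.8]), array([109.6, 104.5]), 86.1) [547.6 184.9  71.4] [61.6 71.4 81.7]
side plate 510 (array([ 543.7, -191.1]), array([133. ,  96.4]), 2.2) [ 529.7 -172.2   13.4] [ 9.9 13.4 16.5]
side tag 313 (array([ 544.8, -190.2]), array([65.7, 53.7]), 1.3) [ 541.9 -182.3   75.8] [53.3 75.8 79. ]
side bench 1913 (array([385.,  75.]), array([ 69.8, 249.8]), 0.0) [384.6  90.7   1.5] [-0.7  1.5  4. ]
```

View pics/topcrop.png

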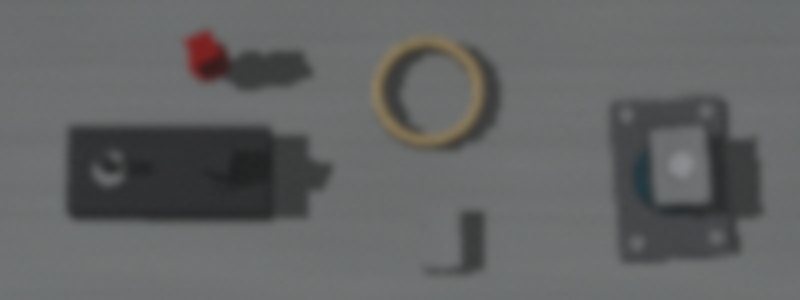

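View pics/sidecrop.png

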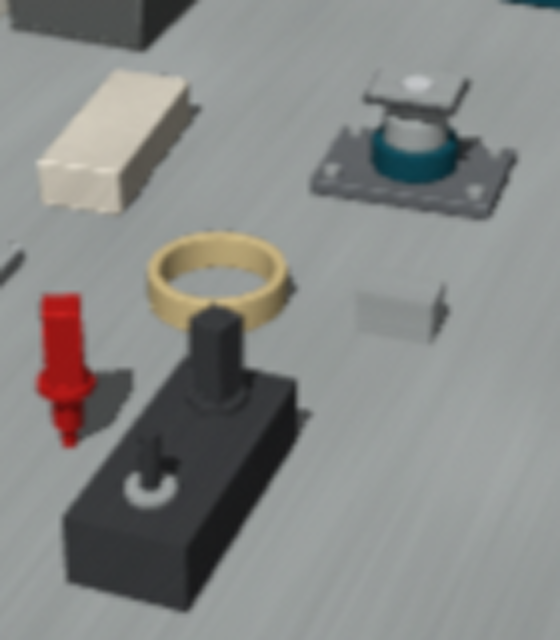

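The top crop shows the field disc at (682,166) and the punch handle at (250,165). The side crop shows the punch handle with a vertical edge near x=222, and the bright field disc at (417,83). Next I'll refine the field position, the stand's pose and the handle's yaw.

```bash
python3 - <<'E'
from h import *
D={n:np.load(n+".npz") for n in("top","side")}
pr={}
for n,d in D.items():
    W=d["W"];R,t,K=d["R"],d["t"],d["K"]; g=cv2.cvtColor(d["img"],cv2.COLOR_RGB2GRAY).astype(float)
    def box(b): return (W[...,0]>b[0])&(W[...,0]<b[1])&(W[...,1]>b[2])&(W[...,1]<b[3])&(W[...,2]>b[4])&(W[...,2]<b[5])
    # stand
    m=box((.49,.60,.1,.31,.036,.052)) & (cv2.cvtColor(d["img"],cv2.COLOR_RGB2GRAY)<90)
    for z in [.044]:
        v,u=np.nonzero(m); q=np.array([ray(a,b,z,R,t,K) for a,b in zip(u,v)]); r=cv2.minAreaRect((q[:,:2]*1000).astype(np.float32)); print(n,"stand",r)
    # tag & field
    m=box((.49,.6,-.25,-.14,.06,.095)); v,u=np.nonzero(m); q=np.array([ray(a,b,.076,R,t,K) for a,b in zip(u,v)]); print(n,"tag",cv2.minAreaRect((q[:,:2]*1000).astype(np.float32)), "z",np.median(W[m][:,2]))
    gg=np.where(cv2.dilate(m.astype(np.uint8),np.ones((3,3)))>0,g,0); th=(np.median(g[m])+gg.max())/2; k=gg>th
    v,u=np.nonzero(k); w=g[k]-th; uv=((u*w).sum()/w.sum(),(v*w).sum()/w.sum()); print(n,"field px",uv,k.sum(),[np.round(ray(*uv,z,R,t,K)*1000,1) for z in(.070,.076,.082)])
    P=R.T@np.linalg.inv(K)@np.array([*uv,1.]); pr[n]=(-R.T@t,P/np.linalg.norm(P))
    # slim collar and handle top
    m=box((.51,.58,.13,.19,.080,.112)); p=W[m]; top=p[p[:,2]>.094]
    v,u=np.nonzero(box((.51,.58,.13,.19,.095,.112))); q=np.array([ray(a,b,.1,R,t,K) for a,b in zip(u,v)])
    print(n,"handle top",cv2.minAreaRect((q[:,:2]*1000).astype(np.float32)), p.mean(0))
A=sum(np.eye(3)-np.outer(d,d) for o,d in pr.values()); b=sum((np.eye(3)-np.outer(d,d))@o for o,d in pr.values()); x=np.linalg.solve(A,b); print("triang field",x)
im=D["side"]["img"][220:290,225:280]; im=np.clip(im.astype(float)*2.5,0,255).astype(np.uint8); a=cv2.resize(im,None,fx=8,fy=8,interpolation=cv2.INTER_CUBIC)
im=D["top"]["img"][192:222,195:245]; im=np.clip(im.astype(float)*3,0,255).astype(np.uint8); b=cv2.resize(im,(350,210),interpolation=cv2.INTER_CUBIC)
o=np.zeros((560,790,3),np.uint8); o[:,:440]=a; o[:210,440:]=b; save("c2.png",o)
E
```

```text
top stand ((541.5901489257812, 210.067138671875), (67.45270538330078, 158.82852172851562), 0.28643062710762024)
top tag ((542.0718994140625, -192.824951171875), (65.86429595947266, 49.910728454589844), 3.895660400390625) z 0.07569968354097004
top field px (np.float64(339.9957805907173), np.float64(205.71097046413502)) 26 [array([ 545.1, -196.1,   70. ]), array([ 544.2, -195.4,   76. ]), array([ 543.2, -194.7,   82. ])]
top handle top ((542.5571899414062, 164.3090362548828), (21.488433837890625, 22.340221405029297), 72.82418060302734) [0.54144624 0.16326462 0.09848327]
side stand ((541.5180053710938, 215.2037811279297), (73.31825256347656, 172.06103515625), 0.1919664889574051)
side tag ((542.922607421875, -186.27935791015625), (65.29035186767578, 64.33319854736328), 4.384937286376953) z 0.07680949995872106
side field px (np.float64(303.9349593495935), np.float64(170.2560975609756)) 20 [array([ 548.1, -207.7,   70. ]), array([ 544.5, -196.3,   76. ]), array([ 541. , -184.8,   82. ])]
side handle top ((542.5550537109375, 167.7098846435547), (27.679542541503906, 29.650785446166992), 70.02339172363281) [0.5424302  0.1703582  0.09440349]
triang field [ 0.54414708 -0.19532337  0.07648479]
```

View pics/c2.png

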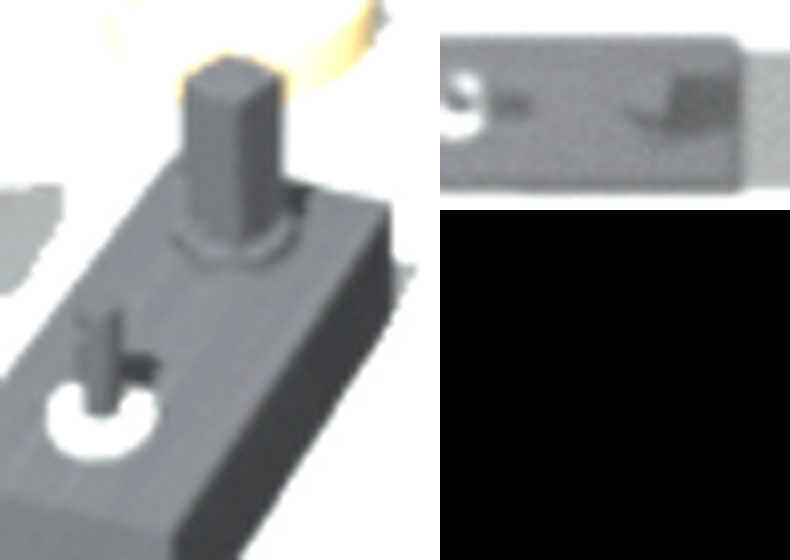

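The left part of c2 shows the handle top corners at about (185,85), (235,97), (282,70) and (232,57). I'll back-project those to get the yaw.

```bash
python3 - <<'E'
from h import *
d=np.load("side.npz");R,t,K=d["R"],d["t"],d["K"]
P=np.array([ray(225+(x+.5)/8-.5,220+(y+.5)/8-.5,.1,R,t,K)[:2]*1000 for x,y in[(185,85),(235,97),(282,70),(232,57)]]);print(P.round(1),P.mean(0))
e=np.roll(P,-1,0)-P; print(np.degrees(np.arctan2(e[:,1],e[:,0]))%90,np.linalg.norm(e,axis=1))
# front edge foot of handle at collar top z=.05
print(ray(225+235/8,220+245/8,.05,R,t,K), [ray(225+x/8,220+y/8,.044,R,t,K) for x,y in[(385,205),(172,527)]])
E
```

```text
[[553.8 173.3]
 [538.7 173.8]
 [531.9 156.8]
 [547.4 155.7]] [542.96549089 164.87753994]
[87.88683441 68.24372887 85.89824496 69.8044478 ] [15.09938781 18.37426929 15.45998404 18.76839245]
[0.53834315 0.1745357  0.05      ] [array([0.50939127, 0.13349843, 0.044     ]), array([0.50867816, 0.28603802, 0.044     ])]
```

```bash
cat >> h.py <<'E'
def go(x,y,z,rot=None):
    s=get_state(); R=s["orientation"]; d=R.T@(np.array([x,y,z])-s["tool_pos"])
    print("t",s["time_s"],"pos",(s["tool_pos"]*1000).round(2),"F",s["wrist_force"].round(2),"M",s["torque"].round(3),"w",round(s["grip_width"]*1000,1),"zaxis",R[:,2].round(4),"yyaw",np.degrees(np.arctan2(R[1,1],R[0,1])).round(2))
    print("offset units",(d/.05).round(3)); return d/.05
E
python3 -c "
from h import *
go(.542,.165,.15)"
```

```text
t 0.1 pos [164.97 524.47 230.77] F [0.54 0.66 0.47] M [-0.015 -0.016  0.004] w 85.6 zaxis [-4.e-04 -1.e-03 -1.e+00] yyaw 72.54
offset units [-9.35  -4.594  1.619]
```

Call:
{"fn": "move_arm", "kwargs": {"offset": [[-9.35, -4.6, 0], [-9.35, -4.6, 0], [-9.35, -4.6, 0], [-9.35, -4.6, 0], [-9.35, -4.6, 0], [-9.35, -4.6, 0], [-9.35, -4.6, 0], [-9.35, -4.6, 0], [-9.35, -4.6, 0], [-9.35, -4.6, 0.5], [-9.35, -4.6, 1.2], [-9.35, -4.6, 1.62]], "rotation": [[0, 0, 0], [0, 0, 0], [0, 0, 0], [0, 0, 0], [0, 0, 0], [0, 0, 0], [0, 0, 0], [0, 0, 0], [0, 0, 0], [0, 0, 0], [0, 0, 0], [0, 0, 0]], "gripper": [0.65, 0.65, 0.65, 0.65, 0.65, 0.65, 0.65, 0.65, 0.65, 0.65, 0.65, 0.65], "force": 80}}

```text
time_s: 1.3
tool_pos: [0.5425, 0.1621, 0.1466]
orientation: [[-0.953, 0.303, -0.004], [0.303, 0.953, -0.001], [0.003, -0.002, -1.0]]
wrist_force: [-0.5, 1.1, -0.4]
grip_width: 0.0559
```

Call:
{"fn": "move_arm", "kwargs": {"offset": [[0, 0, 0], [0, 0, 0], [0, 0, 0]], "rotation": [[0, 0, 0], [0, 0, 0], [0, 0, 0]], "gripper": [0.65, 0.65, 0.65]}}

```text
time_s: 1.6
tool_pos: [0.5424, 0.1656, 0.1521]
orientation: [[-0.954, 0.299, 0.002], [0.299, 0.954, 0.001], [-0.002, 0.001, -1.0]]
wrist_force: [-0.2, -0.5, 0.6]
grip_width: 0.0554
```

```bash
python3 - <<'E'
from h import *
go(.542,.165,.058)
c,R,t,K=cam("side"); a=c["img"][150:310,190:330]; save("s1.png",np.clip(a.astype(float)*1.8,0,255).astype(np.uint8),4)
E
```

```text
t 1.6 pos [542.38 165.61 152.07] F [-0.18 -0.48  0.58] M [ 0.04   0.002 -0.023] w 55.4 zaxis [ 2.5e-03  6.0e-04 -1.0e+00] yyaw 72.59
offset units [ 0.008 -0.016  1.881]
```

View pics/s1.png

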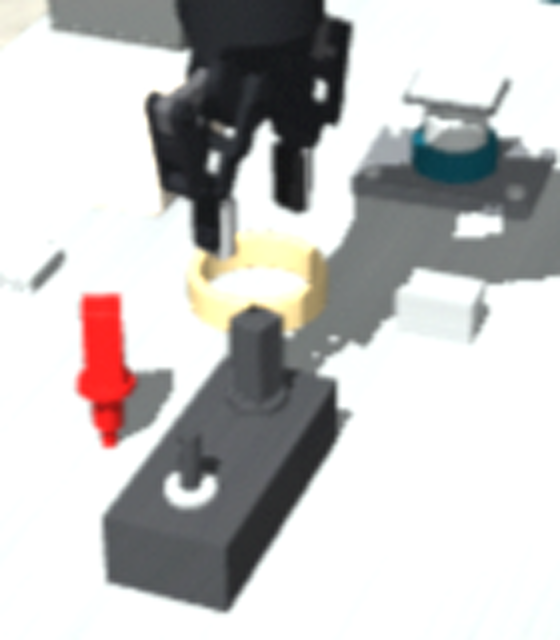

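The open fingers, at (228,248) and (290,205), straddle the handle at (257,315), and their yaw agrees with it. I'll descend and grip.

Call:
{"fn": "move_arm", "kwargs": {"offset": [[0, -0.01, 0.4], [0, -0.01, 0.8], [0, -0.01, 1.2], [0, -0.01, 1.5], [0, -0.01, 1.7], [0, -0.01, 1.84], [0, -0.01, 1.84], [0, -0.01, 1.84]], "rotation": [[0, 0, 0], [0, 0, 0], [0, 0, 0], [0, 0, 0], [0, 0, 0], [0, 0, 0], [0, 0, 0], [0, 0, 0]], "gripper": [0.65, 0.65, 0.65, 0.65, 0.65, 0.65, 0.65, 0.65]}}

```text
time_s: 2.45
tool_pos: [0.5422, 0.1646, 0.0589]
orientation: [[-0.954, 0.3, 0.001], [0.3, 0.954, 0.0], [-0.001, 0.0, -1.0]]
wrist_force: [0.2, -0.6, 0.6]
grip_width: 0.0554
```

Call:
{"fn": "move_arm", "kwargs": {"offset": [[0, 0, 0], [0, 0, 0], [0, 0, 0], [0, 0, 0], [0, 0, 0], [0, 0, 0], [0, 0, 0], [0, 0, 0]], "rotation": [[0, 0, 0], [0, 0, 0], [0, 0, 0], [0, 0, 0], [0, 0, 0], [0, 0, 0], [0, 0, 0], [0, 0, 0]], "gripper": [0.4, 0.33, 0.3, 0.27, 0.24, 0.2, 0.1, 0.1], "force": 60}}

```text
time_s: 3.25
tool_pos: [0.5419, 0.1645, 0.0585]
orientation: [[-0.954, 0.3, 0.0], [0.3, 0.954, 0.0], [-0.0, 0.0, -1.0]]
wrist_force: [-1.3, -1.5, 6.7]
grip_width: 0.0217
```

```bash
python3 -c "
from h import *
go(.542,.165,.1)"
```

```text
t 3.25 pos [541.9  164.46  58.54] F [-1.25 -1.48  6.73] M [-0.123  0.286 -0.071] w 21.7 zaxis [ 2.e-04  0.e+00 -1.e+00] yyaw 72.53
offset units [ 0.001  0.011 -0.829]
```

Call:
{"fn": "move_arm", "kwargs": {"offset": [[0, 0, -0.1], [0, 0, -0.2], [0, 0, -0.35], [0, 0, -0.55], [0, 0, -0.8], [0, 0, -1.1], [0, 0, -1.4], [0, 0, -1.7], [0, 0, -2.0], [0, 0, -2.3], [0, 0, -2.4], [0, 0, -2.4]], "rotation": [[0, 0, 0], [0, 0, 0], [0, 0, 0], [0, 0, 0], [0, 0, 0], [0, 0, 0], [0, 0, 0], [0, 0, 0], [0, 0, 0], [0, 0, 0], [0, 0, 0], [0, 0, 0]], "gripper": [0.1, 0.1, 0.1, 0.1, 0.1, 0.1, 0.1, 0.1, 0.1, 0.1, 0.1, 0.1]}}

```text
time_s: 4.45
tool_pos: [0.5421, 0.1645, 0.1793]
orientation: [[-0.954, 0.3, 0.002], [0.3, 0.954, 0.0], [-0.001, 0.001, -1.0]]
wrist_force: [0.7, 0.6, -2.5]
grip_width: 0.0211
```

Call:
{"fn": "move_arm", "kwargs": {"offset": [[0, 0, 0], [0, 0, 0], [0, 0, 0]], "rotation": [[0, 0, 0], [0, 0, 0], [0, 0, 0]], "gripper": [0.1, 0.1, 0.1]}}

```text
time_s: 4.75
tool_pos: [0.5416, 0.1644, 0.1777]
orientation: [[-0.954, 0.3, -0.001], [0.3, 0.954, -0.0], [0.001, -0.001, -1.0]]
wrist_force: [-0.6, -0.6, -3.1]
grip_width: 0.0216
```

```bash
python3 - <<'E'
from h import *
go(.5435,-.195,.178)
c,R,t,K=cam("side"); np.savez("s2.npz",W=cloud(c,R,t,K),img=c["img"]); a=c["img"][150:310,190:330]; save("s2.png",np.clip(a.astype(float)*1.8,0,255).astype(np.uint8),4)
E
```

```text
t 4.75 pos [541.63 164.41 177.67] F [-0.55 -0.59 -3.09] M [-0.051 -0.021  0.057] w 21.6 zaxis [-1.e-03 -3.e-04 -1.e+00] yyaw 72.54
offset units [-2.193e+00 -6.846e+00 -5.000e-03]
```

View pics/s2.png

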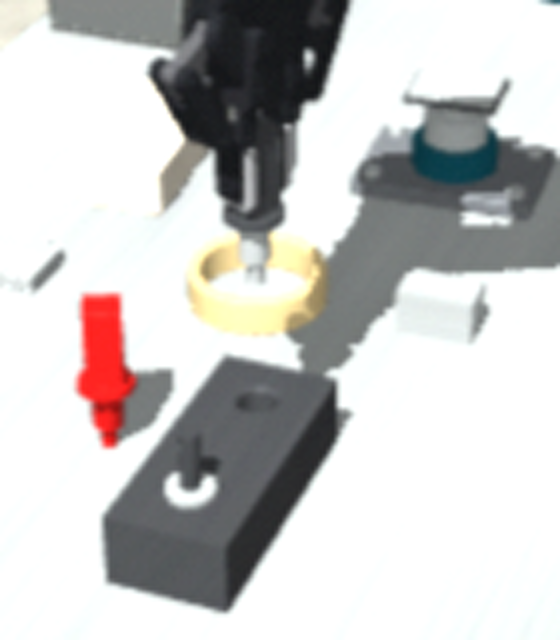

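The punch hangs upright in the jaws with its foot at (255,280), and hole0 is empty at (258,400). I'll carry it over to the field.

Call:
{"fn": "move_arm", "kwargs": {"offset": [[-0.1, -0.3, 0], [-0.3, -0.9, 0], [-0.54, -1.7, 0], [-0.8, -2.5, 0], [-1.05, -3.3, 0], [-1.3, -4.1, 0], [-1.57, -4.9, 0], [-1.8, -5.6, 0], [-2.0, -6.2, 0], [-2.13, -6.6, 0], [-2.2, -6.8, 0], [-2.2, -6.84, 0]], "rotation": [[0, 0, 0], [0, 0, 0], [0, 0, 0], [0, 0, 0], [0, 0, 0], [0, 0, 0], [0, 0, 0], [0, 0, 0], [0, 0, 0], [0, 0, 0], [0, 0, 0], [0, 0, 0]], "gripper": [0.1, 0.1, 0.1, 0.1, 0.1, 0.1, 0.1, 0.1, 0.1, 0.1, 0.1, 0.1]}}

```text
time_s: 6.0
tool_pos: [0.5438, -0.1959, 0.1781]
orientation: [[-0.953, 0.301, -0.0], [0.301, 0.953, 0.0], [0.0, -0.0, -1.0]]
wrist_force: [0.1, 1.4, -2.4]
grip_width: 0.0212
```

Call:
{"fn": "move_arm", "kwargs": {"offset": [[0, 0, 0.2], [0, 0, 0.4], [0, 0, 0.5], [0, 0, 0.5], [0, 0, 0.5], [0, 0, 0.5]], "rotation": [[0, 0, 0], [0, 0, 0], [0, 0, 0], [0, 0, 0], [0, 0, 0], [0, 0, 0]], "gripper": [0.1, 0.1, 0.1, 0.1, 0.1, 0.1]}}

```text
time_s: 6.6
tool_pos: [0.5443, -0.1947, 0.1536]
orientation: [[-0.954, 0.3, 0.001], [0.3, 0.954, -0.0], [-0.001, -0.0, -1.0]]
wrist_force: [0.9, 1.1, -2.5]
grip_width: 0.0216
```

```bash
python3 - <<'E'
from h import *
go(.544,-.195,.140)
c,R,t,K=cam("side"); p=R@np.array([.544,-.195,.09])+t; p=K@p/p[2]; print(p)
u,v=int(p[0]),int(p[1]); a=c["img"][v-35:v+35,u-45:u+45]; save("s3.png",np.clip(a.astype(float)*1.4,0,255).astype(np.uint8),8)
for P in([.544,-.195,.0765],[*get_state()["tool_pos"][:2],get_state()["tool_pos"][2]-.0545]):
    p=R@np.array(P)+t; p=K@p/p[2]; print((p[0]-u+45+.5)*8-.5,(p[1]-v+35+.5)*8-.5)
E
```

```text
t 6.6 pos [ 544.33 -194.68  153.65] F [ 0.95  1.05 -2.46] M [ 0.015 -0.006  0.006] w 21.6 zaxis [ 6.e-04 -3.e-04 -1.e+00] yyaw 72.55
offset units [ 0.005 -0.008  0.273]
[304.12766182 165.96582771   1.        ]
363.3043355307291 326.00279633168816
364.25486511876943 267.59583640649794
```

View pics/s3.png

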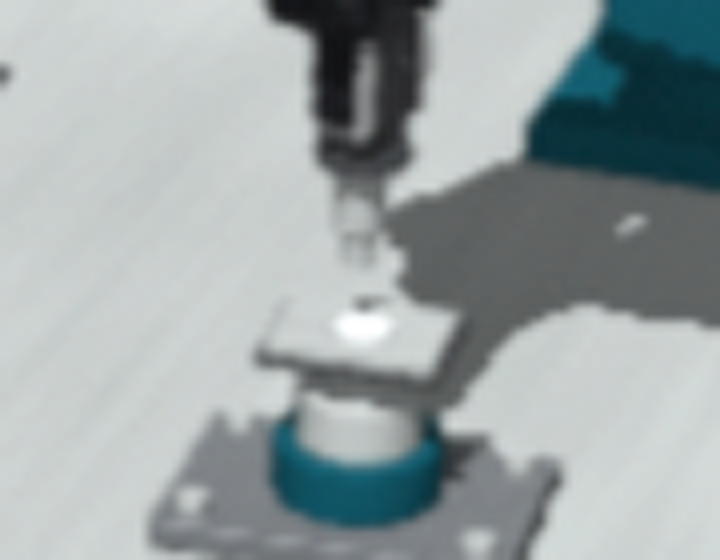

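The foot shows at (357,265) and the field disc at (364,324). The foot therefore sits about 1.5 mm too far towards +x. I'll correct that and come down to the last few millimetres before feeling for the tag.

Call:
{"fn": "move_arm", "kwargs": {"offset": [[0.03, -0.01, 0.05], [0.03, -0.01, 0.13], [0.03, -0.01, 0.22], [0.03, -0.01, 0.28], [0.03, -0.01, 0.32], [0.03, -0.01, 0.32], [0.03, -0.01, 0.32], [0.03, -0.01, 0.32]], "rotation": [[0, 0, 0], [0, 0, 0], [0, 0, 0], [0, 0, 0], [0, 0, 0], [0, 0, 0], [0, 0, 0], [0, 0, 0]], "gripper": [0.1, 0.1, 0.1, 0.1, 0.1, 0.1, 0.1, 0.1]}}

```text
time_s: 7.45
tool_pos: [0.5426, -0.1948, 0.1375]
orientation: [[-0.954, 0.3, 0.0], [0.3, 0.954, -0.0], [-0.0, -0.0, -1.0]]
wrist_force: [-0.1, -1.0, -2.9]
grip_width: 0.0214
```

Call:
{"fn": "move_arm", "kwargs": {"offset": [[0, 0, 0.01], [0, 0, 0.02], [0, 0, 0.03], [0, 0, 0.04], [0, 0, 0.04]], "rotation": [[0, 0, 0], [0, 0, 0], [0, 0, 0], [0, 0, 0], [0, 0, 0]], "gripper": [0.1, 0.1, 0.1, 0.1, 0.1]}}

```text
time_s: 7.95
tool_pos: [0.5425, -0.1948, 0.1352]
orientation: [[-0.954, 0.3, -0.0], [0.3, 0.954, 0.0], [0.0, -0.0, -1.0]]
wrist_force: [0.1, -0.3, -2.7]
grip_width: 0.0211
```

```bash
python3 - <<'E'
from h import *
go(.544,-.195,.131)
c,R,t,K=cam("side"); u,v=304,168; a=c["img"][v-28:v+28,u-40:u+40]; save("s4.png",a,8)
go(.544,-.195,.131)
E
```

```text
t 7.95 pos [ 542.53 -194.8   135.21] F [ 0.09 -0.35 -2.73] M [-0.001  0.014  0.017] w 21.1 zaxis [-1.e-04  0.e+00 -1.e+00] yyaw 72.54
offset units [-0.029  0.005  0.084]
t 8.0 pos [ 542.52 -194.8   135.23] F [-0.36 -0.58 -2.09] M [ 0.011  0.01  -0.006] w 21.7 zaxis [-1.e-04  0.e+00 -1.e+00] yyaw 72.53
offset units [-0.029  0.005  0.085]
```

View pics/s4.png

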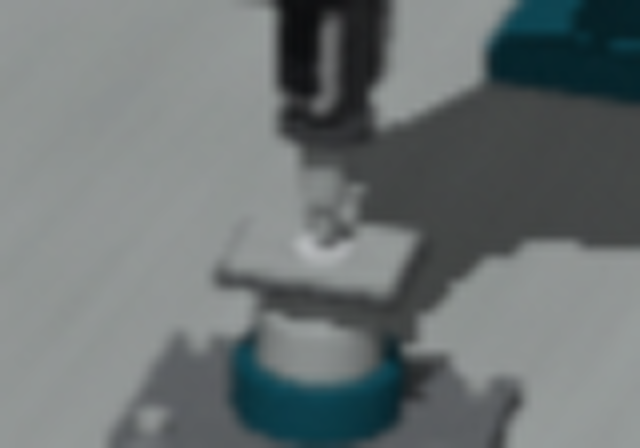

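The foot at (322,225) is just above the disc at (322,243) and centred on it. I'll keep feeling downward.

Call:
{"fn": "move_arm", "kwargs": {"offset": [[0, 0, 0.01], [0, 0, 0.02], [0, 0, 0.03], [0, 0, 0.04], [0, 0, 0.05], [0, 0, 0.05]], "rotation": [[0, 0, 0], [0, 0, 0], [0, 0, 0], [0, 0, 0], [0, 0, 0], [0, 0, 0]], "gripper": [0.1, 0.1, 0.1, 0.1, 0.1, 0.1]}}

```text
time_s: 8.6
tool_pos: [0.5425, -0.1948, 0.1327]
orientation: [[-0.954, 0.3, -0.0], [0.3, 0.954, 0.0], [0.0, -0.0, -1.0]]
wrist_force: [-0.3, 0.4, -2.5]
grip_width: 0.0213
```

Call:
{"fn": "move_arm", "kwargs": {"offset": [[0, 0, 0.01], [0, 0, 0.02], [0, 0, 0.02]], "rotation": [[0, 0, 0], [0, 0, 0], [0, 0, 0]], "gripper": [0.1, 0.1, 0.1]}}

```text
time_s: 8.9
tool_pos: [0.5425, -0.1948, 0.1317]
orientation: [[-0.954, 0.3, -0.0], [0.3, 0.954, 0.0], [0.0, 0.0, -1.0]]
wrist_force: [0.6, 0.4, -3.0]
grip_width: 0.0212
```

Call:
{"fn": "move_arm", "kwargs": {"offset": [[0, 0, 0.01], [0, 0, 0.02], [0, 0, 0.02]], "rotation": [[0, 0, 0], [0, 0, 0], [0, 0, 0]], "gripper": [0.1, 0.1, 0.1]}}

```text
time_s: 9.2
tool_pos: [0.5425, -0.1948, 0.1307]
orientation: [[-0.954, 0.3, -0.0], [0.3, 0.954, 0.0], [0.0, 0.0, -1.0]]
wrist_force: [-0.3, 0.7, -2.2]
grip_width: 0.0216
```

Call:
{"fn": "move_arm", "kwargs": {"offset": [[0, 0, 0.01], [0, 0, 0.02], [0, 0, 0.02]], "rotation": [[0, 0, 0], [0, 0, 0], [0, 0, 0]], "gripper": [0.1, 0.1, 0.1]}}

```text
time_s: 9.5
tool_pos: [0.5426, -0.1948, 0.13]
orientation: [[-0.954, 0.3, 0.0], [0.3, 0.954, -0.0], [-0.0, -0.0, -1.0]]
wrist_force: [-1.2, 0.5, -0.4]
grip_width: 0.0214
```

Call:
{"fn": "move_arm", "kwargs": {"offset": [[0, 0, 0.01], [0, 0, 0.02], [0, 0, 0.03], [0, 0, 0.04], [0, 0, 0.05], [0, 0, 0.06], [0, 0, 0.06]], "rotation": [[0, 0, 0], [0, 0, 0], [0, 0, 0], [0, 0, 0], [0, 0, 0], [0, 0, 0], [0, 0, 0]], "gripper": [0.1, 0.1, 0.1, 0.1, 0.1, 0.1, 0.1]}}

```text
time_s: 10.2
tool_pos: [0.5428, -0.1949, 0.1273]
orientation: [[-0.954, 0.3, 0.001], [0.3, 0.954, -0.0], [-0.001, -0.0, -1.0]]
wrist_force: [-1.6, -0.1, 6.9]
grip_width: 0.0212
```

Call:
{"fn": "move_arm", "kwargs": {"offset": [[0, 0, 0.01], [0, 0, 0.02], [0, 0, 0.03]], "rotation": [[0, 0, 0], [0, 0, 0], [0, 0, 0]], "gripper": [0.1, 0.1, 0.1]}}

```text
time_s: 10.5
tool_pos: [0.5428, -0.1949, 0.1259]
orientation: [[-0.954, 0.3, 0.001], [0.3, 0.954, -0.0], [-0.001, -0.0, -1.0]]
wrist_force: [-2.2, 0.3, 8.4]
grip_width: 0.0213
```

Call:
{"fn": "move_arm", "kwargs": {"offset": [[0, 0, 0.01], [0, 0, 0.01], [0, 0, 0.01]], "rotation": [[0, 0, 0], [0, 0, 0], [0, 0, 0]], "gripper": [0.1, 0.1, 0.1]}}

```text
time_s: 10.8
tool_pos: [0.5429, -0.1949, 0.1256]
orientation: [[-0.954, 0.3, 0.001], [0.3, 0.954, -0.001], [-0.001, -0.0, -1.0]]
wrist_force: [-2.4, 1.2, 9.8]
grip_width: 0.0217
```

Call:
{"fn": "move_arm", "kwargs": {"offset": [[0, 0, 0.004], [0, 0, 0.004], [0, 0, 0.004], [0, 0, 0.004], [0, 0, 0.004], [0, 0, 0.004]], "rotation": [[0, 0, 0], [0, 0, 0], [0, 0, 0], [0, 0, 0], [0, 0, 0], [0, 0, 0]], "gripper": [0.1, 0.1, 0.1, 0.1, 0.1, 0.1]}}

```text
time_s: 11.4
tool_pos: [0.5429, -0.1949, 0.1255]
orientation: [[-0.954, 0.3, 0.001], [0.3, 0.954, -0.001], [-0.001, -0.0, -1.0]]
wrist_force: [-3.6, 1.7, 10.1]
grip_width: 0.021
```

```bash
python3 -c "
from h import *
F=[]
for i in range(4): F.append(get_state()['wrist_force']); read_camera('side')
print(np.array(F).round(2)); go(.542,-.195,.178)"
```

```text
[[-3.57  1.66 10.12]
 [-2.39  0.47  9.75]
 [-2.27  1.66  9.4 ]
 [-2.46  0.56 10.3 ]]
t 11.6 pos [ 542.86 -194.95  125.49] F [-2.61  1.52 10.17] M [0.252 0.586 0.006] w 21.6 zaxis [ 1.2e-03 -5.0e-04 -1.0e+00] yyaw 72.54
offset units [ 0.015 -0.006 -1.05 ]
```

Call:
{"fn": "move_arm", "kwargs": {"offset": [[0, 0, 0.002], [0, 0, 0.002], [0, 0, 0.002], [0, 0, 0.002], [0, 0, 0.002], [0, 0, 0.002], [0, 0, 0.002], [0, 0, 0.002], [0, 0, 0.002], [0, 0, 0.002], [0, 0, 0.002]], "rotation": [[0, 0, 0], [0, 0, 0], [0, 0, 0], [0, 0, 0], [0, 0, 0], [0, 0, 0], [0, 0, 0], [0, 0, 0], [0, 0, 0], [0, 0, 0], [0, 0, 0]], "gripper": [0.1, 0.1, 0.1, 0.1, 0.1, 0.1, 0.1, 0.1, 0.1, 0.1, 0.1]}}

```text
time_s: 12.7
tool_pos: [0.5429, -0.195, 0.1255]
orientation: [[-0.954, 0.3, 0.001], [0.3, 0.954, -0.001], [-0.001, -0.0, -1.0]]
wrist_force: [-3.3, 1.4, 10.1]
grip_width: 0.0213
```

Pressed at a steady 12.5–13 N for about 2 s. I'll lift it straight off.

Call:
{"fn": "move_arm", "kwargs": {"offset": [[0, 0, -0.04], [0, 0, -0.09], [0, 0, -0.14], [0, 0, -0.2], [0, 0, -0.3], [0, 0, -0.45], [0, 0, -0.65], [0, 0, -0.85], [0, 0, -1.0], [0, 0, -1.07], [0, 0, -1.07], [0, 0, -1.07]], "rotation": [[0, 0, 0], [0, 0, 0], [0, 0, 0], [0, 0, 0], [0, 0, 0], [0, 0, 0], [0, 0, 0], [0, 0, 0], [0, 0, 0], [0, 0, 0], [0, 0, 0], [0, 0, 0]], "gripper": [0.1, 0.1, 0.1, 0.1, 0.1, 0.1, 0.1, 0.1, 0.1, 0.1, 0.1, 0.1]}}

```text
time_s: 13.9
tool_pos: [0.5424, -0.1948, 0.1777]
orientation: [[-0.954, 0.3, -0.001], [0.3, 0.954, 0.0], [0.001, -0.0, -1.0]]
wrist_force: [0.1, -0.0, -2.4]
grip_width: 0.0216
```

```bash
python3 - <<'E'
from h import *
go(.5422,.1648,.178)
c,R,t,K=cam("side"); u,v=304,163; a=c["img"][v-35:v+35,u-40:u+40]; b=c["img"][v-35:v+35,u-40:u+40]
save("s5.png",np.clip(a.astype(float)*1.2,0,255).astype(np.uint8),8)
E
```

```text
t 13.9 pos [ 542.4  -194.75  177.68] F [ 0.15 -0.05 -2.43] M [-0.     0.071  0.047] w 21.6 zaxis [-5.e-04  1.e-04 -1.e+00] yyaw 72.54
offset units [ 2.162e+00  6.859e+00 -5.000e-03]
```

View pics/s5.png

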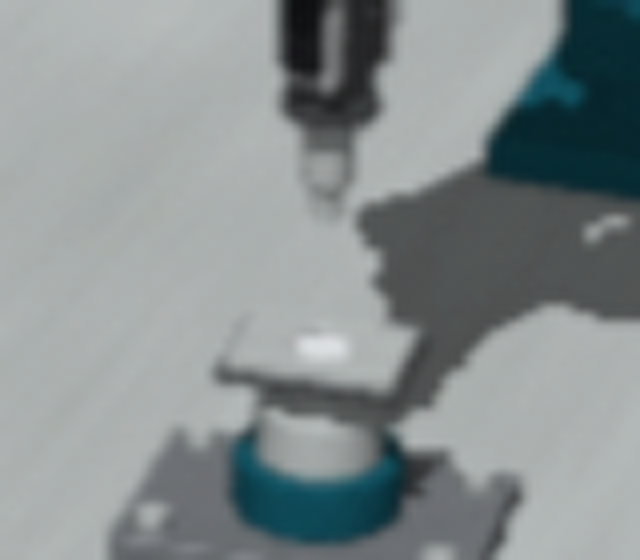

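The mark has gone in and the tag has sprung back. The foot is clear at (328,215), with the disc at (322,347). I'll carry the punch back above its hole.

Call:
{"fn": "move_arm", "kwargs": {"offset": [[0.1, 0.3, 0], [0.3, 0.9, 0], [0.54, 1.7, 0], [0.8, 2.5, 0], [1.05, 3.3, 0], [1.3, 4.1, 0], [1.55, 4.9, 0], [1.77, 5.6, 0], [1.97, 6.2, 0], [2.1, 6.6, 0], [2.17, 6.8, 0], [2.17, 6.86, 0]], "rotation": [[0, 0, 0], [0, 0, 0], [0, 0, 0], [0, 0, 0], [0, 0, 0], [0, 0, 0], [0, 0, 0], [0, 0, 0], [0, 0, 0], [0, 0, 0], [0, 0, 0], [0, 0, 0]], "gripper": [0.1, 0.1, 0.1, 0.1, 0.1, 0.1, 0.1, 0.1, 0.1, 0.1, 0.1, 0.1]}}

```text
time_s: 15.15
tool_pos: [0.5415, 0.166, 0.1777]
orientation: [[-0.954, 0.299, -0.0], [0.299, 0.954, -0.0], [0.0, -0.0, -1.0]]
wrist_force: [0.1, -0.0, -2.6]
grip_width: 0.0212
```

Call:
{"fn": "move_arm", "kwargs": {"offset": [[0, 0, 0.2], [0, 0, 0.5], [0, 0, 0.8], [0, 0, 1.0], [0, 0, 1.1], [0, 0, 1.1], [0, 0, 1.1]], "rotation": [[0, 0, 0], [0, 0, 0], [0, 0, 0], [0, 0, 0], [0, 0, 0], [0, 0, 0], [0, 0, 0]], "gripper": [0.1, 0.1, 0.1, 0.1, 0.1, 0.1, 0.1]}}

```text
time_s: 15.85
tool_pos: [0.5422, 0.1648, 0.1234]
orientation: [[-0.954, 0.3, 0.001], [0.3, 0.954, 0.0], [-0.001, 0.0, -1.0]]
wrist_force: [-0.0, 0.3, -3.2]
grip_width: 0.0211
```

```bash
python3 - <<'E'
from h import *
go(.5422,.1648,.1)
P=get_state()["tool_pos"]
c,R,t,K=cam("side"); p=R@np.array([.542,.165,.06])+t; p=K@p/p[2]; u,v=int(p[0]),int(p[1]); print(u,v)
a=c["img"][v-35:v+35,u-45:u+45]; save("s6.png",np.clip(a.astype(float)*2.5,0,255).astype(np.uint8),8)
for q in([.5416,.165,.044],[P[0],P[1],P[2]-.0545],[P[0],P[1],P[2]-.0145]):
    p=R@np.array(q)+t; p=K@p/p[2]; print((p[0]-u+45.5)*8-.5,(p[1]-v+35.5)*8-.5)
E
```

```text
t 15.85 pos [542.25 164.79 123.42] F [-0.04  0.29 -3.19] M [-0.022  0.024  0.004] w 21.1 zaxis [ 6.e-04  1.e-04 -1.e+00] yyaw 72.52
offset units [ 0.001 -0.     0.468]
254 244
369.4233440951241 333.00789662442094
366.07065367285554 258.9967809682355
363.5416843336254 138.20895528792016
```

View pics/s6.png

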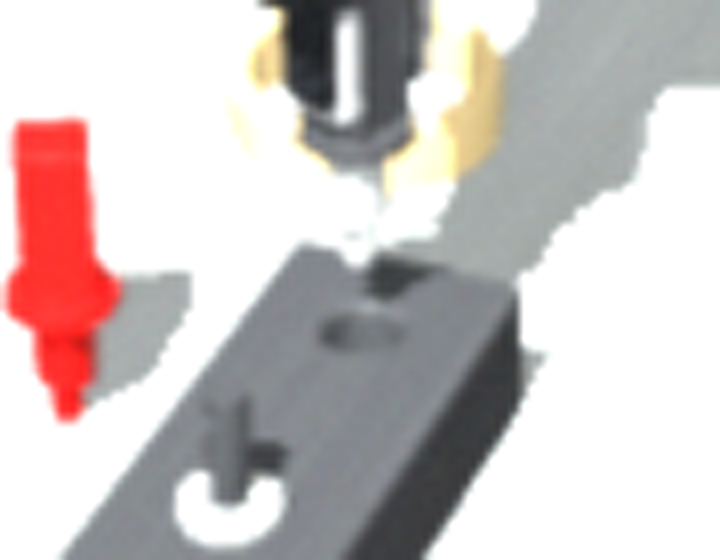

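The hole mouth is at (363,330), the foot at (357,262) and the collar at (357,140). The foot leans about 1 mm towards +x of the hole. I'll shift it 0.8 mm and lower it in stages.

Call:
{"fn": "move_arm", "kwargs": {"offset": [[0.016, -0.005, 0.05], [0.016, -0.005, 0.2], [0.016, -0.005, 0.4], [0.016, -0.005, 0.55], [0.016, -0.005, 0.7], [0.016, -0.005, 0.74], [0.016, -0.005, 0.74]], "rotation": [[0, 0, 0], [0, 0, 0], [0, 0, 0], [0, 0, 0], [0, 0, 0], [0, 0, 0], [0, 0, 0]], "gripper": [0.1, 0.1, 0.1, 0.1, 0.1, 0.1, 0.1]}}

```text
time_s: 16.6
tool_pos: [0.541, 0.1649, 0.0856]
orientation: [[-0.954, 0.3, -0.001], [0.3, 0.954, -0.0], [0.001, -0.0, -1.0]]
wrist_force: [0.0, 0.2, -2.7]
grip_width: 0.0213
```

Call:
{"fn": "move_arm", "kwargs": {"offset": [[0, 0, 0.03], [0, 0, 0.06], [0, 0, 0.09], [0, 0, 0.12], [0, 0, 0.15], [0, 0, 0.15]], "rotation": [[0, 0, 0], [0, 0, 0], [0, 0, 0], [0, 0, 0], [0, 0, 0], [0, 0, 0]], "gripper": [0.1, 0.1, 0.1, 0.1, 0.1, 0.1]}}

```text
time_s: 17.2
tool_pos: [0.5411, 0.1649, 0.0783]
orientation: [[-0.954, 0.3, -0.0], [0.3, 0.954, -0.0], [0.0, -0.0, -1.0]]
wrist_force: [0.4, 0.7, -2.5]
grip_width: 0.0214
```

Call:
{"fn": "move_arm", "kwargs": {"offset": [[0, 0, 0.05], [0, 0, 0.1], [0, 0, 0.15], [0, 0, 0.2], [0, 0, 0.25], [0, 0, 0.3], [0, 0, 0.34], [0, 0, 0.36], [0, 0, 0.36]], "rotation": [[0, 0, 0], [0, 0, 0], [0, 0, 0], [0, 0, 0], [0, 0, 0], [0, 0, 0], [0, 0, 0], [0, 0, 0], [0, 0, 0]], "gripper": [0.1, 0.1, 0.1, 0.1, 0.1, 0.1, 0.1, 0.1, 0.1]}}

```text
time_s: 18.1
tool_pos: [0.5411, 0.1649, 0.0603]
orientation: [[-0.954, 0.3, -0.0], [0.3, 0.954, -0.0], [0.0, -0.0, -1.0]]
wrist_force: [0.4, -0.7, -2.1]
grip_width: 0.0213
```

Call:
{"fn": "move_arm", "kwargs": {"offset": [[0, 0, 0.01], [0, 0, 0.02], [0, 0, 0.03], [0, 0, 0.03]], "rotation": [[0, 0, 0], [0, 0, 0], [0, 0, 0], [0, 0, 0]], "gripper": [0.1, 0.1, 0.1, 0.1]}}

```text
time_s: 18.5
tool_pos: [0.5411, 0.1649, 0.0589]
orientation: [[-0.954, 0.3, -0.0], [0.3, 0.954, 0.0], [0.0, -0.0, -1.0]]
wrist_force: [-0.7, 0.1, -2.8]
grip_width: 0.0212
```

Call:
{"fn": "move_arm", "kwargs": {"offset": [[0, 0, 0.008], [0, 0, 0.014], [0, 0, 0.014]], "rotation": [[0, 0, 0], [0, 0, 0], [0, 0, 0]], "gripper": [0.1, 0.1, 0.1]}}

```text
time_s: 18.8
tool_pos: [0.5412, 0.165, 0.0586]
orientation: [[-0.954, 0.3, 0.0], [0.3, 0.954, 0.0], [-0.0, 0.0, -1.0]]
wrist_force: [-2.2, -0.9, 3.3]
grip_width: 0.0214
```

Seated: the stand's push is about +6 N and the TCP height matches the original grasp. I'll release and rise.

Call:
{"fn": "move_arm", "kwargs": {"offset": [[0, 0, 0], [0, 0, 0], [0, 0, 0], [0, 0, 0], [0, 0, 0], [0, 0, 0], [0, 0, 0]], "rotation": [[0, 0, 0], [0, 0, 0], [0, 0, 0], [0, 0, 0], [0, 0, 0], [0, 0, 0], [0, 0, 0]], "gripper": [0.3, 0.36, 0.45, 0.55, 0.62, 0.62, 0.62]}}

```text
time_s: 19.5
tool_pos: [0.5412, 0.1649, 0.0583]
orientation: [[-0.954, 0.3, 0.0], [0.3, 0.954, 0.0], [-0.0, 0.0, -1.0]]
wrist_force: [0.1, 0.4, 0.1]
grip_width: 0.0531
```

Call:
{"fn": "move_arm", "kwargs": {"offset": [[0, 0, -0.2], [0, 0, -0.5], [0, 0, -1.0], [0, 0, -1.6], [0, 0, -2.2], [0, 0, -2.8], [0, 0, -3.3], [0, 0, -3.5], [0, 0, -3.5], [0, 0, -3.5]], "rotation": [[0, 0, 0], [0, 0, 0], [0, 0, 0], [0, 0, 0], [0, 0, 0], [0, 0, 0], [0, 0, 0], [0, 0, 0], [0, 0, 0], [0, 0, 0]], "gripper": [0.62, 0.62, 0.62, 0.62, 0.62, 0.62, 0.62, 0.62, 0.62, 0.62]}}

```text
time_s: 20.5
tool_pos: [0.5408, 0.1649, 0.2324]
orientation: [[-0.954, 0.3, -0.001], [0.3, 0.954, -0.0], [0.001, -0.001, -1.0]]
wrist_force: [0.5, -0.2, -1.4]
grip_width: 0.0527
```

```bash
python3 - <<'E'
from h import *
go(.5422,.1648,.23)
c,R,t,K=cam("side"); W=cloud(c,R,t,K)
m=(W[...,0]>.51)&(W[...,0]<.58)&(W[...,1]>.13)&(W[...,1]<.2)&(W[...,2]>.085)&(W[...,2]<.115); p=W[m]; print(len(p),p.mean(0),np.percentile(p[:,2],[50,90,99]))
a=c["img"][150:310,190:330]; save("s7.png",np.clip(a.astype(float)*1.8,0,255).astype(np.uint8),4)
E
```

```text
t 20.5 pos [540.78 164.86 232.41] F [ 0.47 -0.24 -1.36] M [-0.053 -0.041 -0.021] w 52.7 zaxis [-1.1e-03 -3.0e-04 -1.0e+00] yyaw 72.54
offset units [-0.027  0.007  0.048]
139 [0.54156157 0.17023254 0.09664451] [0.09840167 0.1026405  0.10386639]
```

View pics/s7.png

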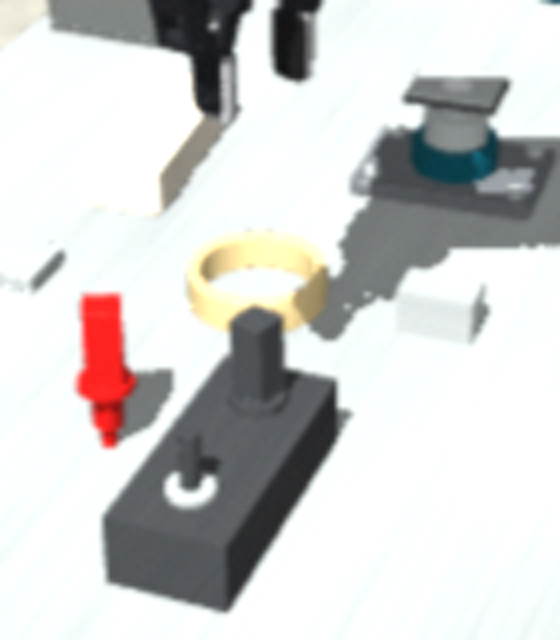

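The punch stands upright and home at (257,350), in the same picture position as at the start, and nothing else has moved. The gripper is clear, so I'll hand in.

```bash
python3 -c "from station import job_done; print(job_done())"
```

```text
the job is handed in; nothing more can be done
None
```

I marked the tag with the square-handled punch, returned the punch to its hole in the stand and handed the job in at about 20.6 s; no verdict was reported.

- **Finding the tag:** I felt for the tag's surface and met it about 18 mm above the field point, which agreed with the cameras.
- **Press:** I read 11 to 13 N on the tag, about 12.5 N on average, from about 10.5 to 12.7 s. The punch's travel beyond what the spring accounts for suggests the mark reached its full 2 mm, but I had no direct reading of it. There was a sideways load of 2 to 3.5 N during the press. I saw no dragging, and the tool moved less than 0.5 mm sideways when it lifted.
- **Return:** The punch went into the hole without resistance and seated at the same height as when I picked it up. The last picture shows it upright and home, the gripper clear, and the slim punch, the red look-alike and the other things in view unmoved. I took no final top-camera picture, so the hammer, spray can and brush were not checked at the end.
- **Disagreement:** The side camera placed the foot, and later the hole, about 1.5 mm off from what the arm's position predicted. I corrected for this by eye before pressing and before putting the punch back.

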